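# Make up two sampling kits

## Task

Make up the two sampling kits from the stock on the bench. The oblong divided tray gets the wide beaker in its large compartment, with the tall beaker nested upright inside it, and the tall vial in its small compartment; the round tray gets the jar and the short vial side by side. Everything must end standing upright on the floor it belongs on, let go of and still; leave the meter, the petri dish and the reagent bottle where they are.

Things in the scene. Friction and masses are not known exactly. Their poses are not given: they have to be found in the camera images.
- oblong_tray: Oblong white kit tray, fixed, any yaw: 100 (x) by 160 (y) mm outside, 15 mm high, walls 4 mm, floor 4 mm thick. A cross wall along x, level with the rim, parts it into a large compartment, 92 by 92 mm inside, centred at x = 0, y = -30 mm in the tray's frame, and a small one, 92 (x) by 56 (y) mm, centred at x = 0, y = +48 mm. Origin: centre of its underside; z up.
- round_tray: Round white plastic kit tray without divisions, fixed to the bench: 158 mm outside diameter, 150 mm inside, 12 mm high, floor 4 mm thick. Origin: centre of its underside; z up.
- wide_beaker: Low, wide, open green plastic beaker, loose, round with straight sides: outside diameter 68 mm, height 50 mm, wall 3 mm, base 4 mm, so 62 mm wide inside; about 60 g. Origin: centre of its underside; z up.
- tall_beaker: Tall, narrow, open green plastic beaker, loose, round with straight sides: outside diameter 44 mm, height 88 mm, wall 3 mm, base 4 mm; about 50 g. Nested in the wide beaker it stands on that beaker's inside floor and rises 42 mm above its rim. Origin: centre of its underside; z up.
- tall_vial: Tall closed amber glass vial with a teal cap, loose, upright: diameter 30 mm (cap and body alike), height 95 mm with the cap (18 mm); about 60 g. Origin: centre of its underside; z up.
- short_vial: Short, thin closed amber glass vial with a teal cap, loose, upright: diameter 24 mm (cap and body alike), height 52 mm with the cap (14 mm); about 25 g. Origin: centre of its underside; z up.
- jar: Squat closed amber glass jar with a wide teal lid, loose, upright: diameter 52 mm (lid and body alike), height 50 mm with the lid (18 mm); about 120 g. Origin: centre of its underside; z up.
- meter: Bystander: blue hand-held meter lying flat, 62 (x) by 130 (y) mm, 32 mm high, loose. Not to be disturbed. Origin: centre of its underside; z up.
- petri_dish: Bystander: open glass petri dish, diameter 60 mm, height 16 mm, loose. Not to be disturbed. Origin: centre of its underside; z up.
- reagent_bottle: Bystander: white bottle with a black cap, diameter 52 mm, height 115 mm, loose, upright. Not to be disturbed. Origin: centre of its underside; z up.
Not all that is in view belongs to the job. What is shaped like the tall_vial but blue is not meant.

How it is judged:
By the outcome, as a careful person would: the job done as asked, in the order asked, and still so for the second after the job is handed in, with the robot touching nothing.
It also fails if it takes over 115 s, if anything falls off the work surface, if the arm or the gripper's body presses on something with over 40 N, if the wrist force passes 120 N, or if a joint passes its speed limit or range.

## Robot

A 6-joint arm with a two-finger parallel gripper is mounted at the origin on the work surface. World frame = base frame: x ahead of the robot, y to its left, z up, the work surface at z = 0. Lengths are in m, angles in rad, forces in N, time in s.
With the tool pointing down it reaches from about 0.35 to 0.975 m from the base axis. Payload 17.4 kg.
Tool frame: the origin (TCP) lies midway between the tips of the shut fingers; the grasp point (between the pads) lies 19 mm behind it; z points along the fingers, y is the line along which they close (so a half turn about z gives the same grasp; the last joint's range is limited). The gripper opens to 85 mm and grips with 20 to 120 N. Pads are 22 mm wide; open, the fingers measure 114 mm over their backs; the gripper's body (76 mm by 85 mm) begins 54 mm behind the grasp point. The pads swing forward as they close: fully open they stand 13 mm farther back than shut.
Start: joints at [1.202, 0.116, 1.442, -0, 1.584, -0.038], TCP at [0.219, 0.638, 0.231] pointing down, gripper open.
Joint ranges: [-2.83, 2.83], [-0.83, 2.19], [0.07, 2.5], [-1.14, 4.28], [0.01, 3], [-2.97, 2.97]. Speed limits (rad/s): [1.89, 1.89, 2.22, 3.14, 3.14, 3.14].

## Interface

Orientations are given as a rotation vector (axis times angle).
In Python, from plant import manip gives the robot as it stands.
- The arm moves only by the tool apply_moves, never from a script. Its argument "commands" is a list of rows, each an object with "claw": the closure, from -1 (fully open) to 1 (shut); "linear": the shift along the world's x, y, z in units of 40 mm (1.0 is 40 mm), a list of three; "turn": the turn, a rotation vector about the world's x, y, z in units of 6 degrees (1.0 is 6 degrees), a list of three. In form: [{"claw": claw, "linear": [dx, dy, dz], "turn": [wx, wy, wz]}, ...]. A call has 1 to 12 rows; each row shifts and turns the commanded pose from where the row before left it; what a row does not reach is not made up. A row lasts 1/10 s, in which the tool goes at most 50 mm and 8.59 degrees, less where a joint would pass 70% of its speed; a pose out of reach is approached as far as the arm can. A call is refused whole if a number of a shift passes 1 or a number of a turn 1, either way. A call with a gripper value outside its range is refused whole. The fingers move at their own pace and stop on an object; "newtons" is the grip in N (left out, the last holds). Time passes only in rows, so rows that do not move let the fingers close. It gives the time, the measured TCP pose, the force, the opening and the grip force at its end, in the units of the state.
- manip.read_state(): the state, without advancing time (a new reading comes with each control period).
- manip.grab_frame(name): name is "scene" or "side" or "wrist"; returns the picture (384x512x3 uint8, red, green, blue); there is no depth.
- manip.camera_model(name): a dict with "K" (3x3 intrinsics, pixels), "origin" and "orientation" of the camera in the world; the wrist camera has in their place "T_tool_cam" (4x4, takes a point from camera to tool coordinates, whose origin is the TCP and whose axes are the flange's). Camera axes: x right, y down, z forward; pixel columns grow to the right and rows downward; lengths in m; the calibration is good to about 2 mm. A picture is of the moment at which its call begins: read the wrist's pose just before it. camera_model takes no time and is no camera call.
- manip.close_job(): hands the job in; it is judged then, once.
The state is a dict: "time_s": time; "qpos": joint angles; "joint_velocities": joint speeds; "tau": joint torques, N m; "eef_pos": TCP position; "orientation": TCP orientation; "force": force on the tool from outside, world axes, zero at the start; "ft_torque": the same for the moment, N m; "width": finger opening in m; "grasp_force": force on a finger pad.
Only numpy, scipy, OpenCV 4.12 (cv2) and the standard library are available. Lean on these libraries where they do the work, as an engineer would, in place of code of your own. Each camera call takes 0.05 s, during which the arm holds its last target. There are 200 camera calls.

## Working session

There is one attempt and no reset: what is moved stays moved. The work goes in short steps, Python scripts to look and compute and a tool call to move; the robot and the scene stay as the last step left them, time stands still between calls to the robot, and variables do not carry over. Pictures are saved under pics/ and viewed, at most 14 in all, crops included, and the job is handed in when it is done.

Besides the shell and the picture viewer there is one more tool, called after ">>>" as name([rows], argument=value, ...), one row to a line, values as JSON. apply_moves: Moves the arm, as the interface text tells. Its arguments: {"type":"object","properties":{"commands":{"type":"array","items":{"type":"object","properties":{"claw":{"type":"number"},"linear":{"type":"array","items":{"type":"number"}},"turn":{"type":"array","items":{"type":"number"}}}}},"newtons":{"type":"number"}},"required":["commands"]}

```bash
mkdir -p pics; ls
python3 - <<'E'
from plant import manip
import cv2,numpy as np
np.set_printoptions(precision=4,suppress=True)
s=manip.read_state();print(s)
for n in ["scene","side"]:
    f=manip.grab_frame(n);cv2.imwrite(f"pics/{n}0.png",f[:,:,::-1]);m=manip.camera_model(n);print(n,m)
print(manip.camera_model("wrist"))
E
```

```text
pics
{'time_s': 0.0, 'qpos': array([ 1.2022,  0.1164,  1.4423, -0.    ,  1.584 , -0.0378]), 'joint_velocities': array([ 0.0006, -0.0003,  0.0001, -0.0005, -0.0011,  0.0009]), 'tau': array([ -0.0006, -73.1977, -63.2491,  -0.    ,   0.0062,  -0.    ]), 'eef_pos': array([0.2192, 0.6382, 0.2306]), 'orientation': array([-0.5173, -3.0985,  0.0017]), 'force': array([0.0747, 0.0404, 0.5737]), 'ft_torque': array([-0.0296, -0.0273,  0.0633]), 'grasp_force': 0.0, 'width': 0.08536541833200151}
scene {'K': array([[456.6792,   0.    , 255.1041],
       [  0.    , 456.6792, 190.0783],
       [  0.    ,   0.    ,   1.    ]]), 'origin': array([1.0547, 0.6203, 0.6031]), 'orientation': array([-0.757 , -2.4616,  1.2532])}
side {'K': array([[383.2499,   0.    , 255.1671],
       [  0.    , 383.2499, 191.1271],
       [  0.    ,   0.    ,   1.    ]]), 'origin': array([ 0.3834, -0.6592,  0.596 ]), 'orientation': array([-2.251 ,  0.369 , -0.1717])}
{'K': array([[301.6859,   0.    , 257.2828],
       [  0.    , 301.6859, 196.3185],
       [  0.    ,   0.    ,   1.    ]]), 'T_tool_cam': array([[-0.0011, -0.9648, -0.2631,  0.0663],
       [ 1.    , -0.0014,  0.0007,  0.0005],
       [-0.001 , -0.2631,  0.9648, -0.1426],
       [ 0.    ,  0.    ,  0.    ,  1.    ]])}
```

View pics/scene0.png

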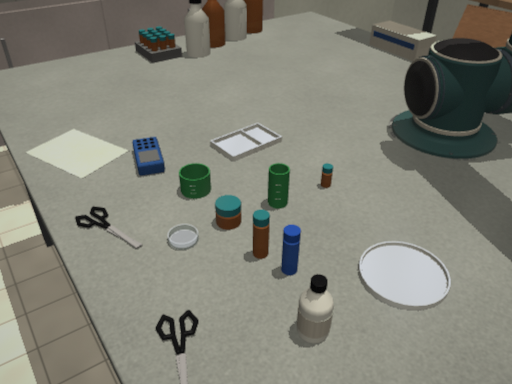

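View pics/side0.png

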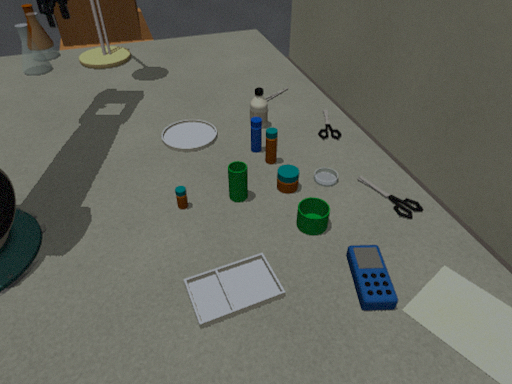

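Candidates (scene pixel): the tall vial could be amber/teal (261,234) or the blue decoy (290,250), and I choose amber. The short vial is (327,176), away from the rack vials at (157,38). The wide beaker is (195,181) and the tall beaker (278,186). The jar is (228,212). The trays are oblong (246,141) and round (404,273). The petri dish (183,237), meter (148,156) and bottle (315,310) stay where they are.

```bash
cat > h.py <<'E'
import cv2,numpy as np
from scipy.spatial.transform import Rotation as R
from plant import manip
np.set_printoptions(precision=4,suppress=True)
def cam(n,s=None):
    m=manip.camera_model(n)
    if n=="wrist":
        T=np.eye(4);T[:3,:3]=R.from_rotvec(s["orientation"]).as_matrix();T[:3,3]=s["eef_pos"]
        T=T@m["T_tool_cam"];return m["K"],T[:3,3],T[:3,:3]
    return m["K"],m["origin"],R.from_rotvec(m["orientation"]).as_matrix()
def cast(c,uv,z):
    K,o,r=c;uv=np.atleast_2d(uv).astype(float)
    d=np.c_[uv,np.ones(len(uv))]@np.linalg.inv(K).T@r.T
    return o+d*((z-o[2])/d[:,2])[:,None]
def tri(cs,uvs):
    A=np.zeros((3,3));b=np.zeros(3)
    for c,uv in zip(cs,uvs):
        p=cast(c,uv,0)[0]-c[1];p/=np.linalg.norm(p);M=np.eye(3)-np.outer(p,p);A+=M;b+=M@c[1]
    return np.linalg.solve(A,b)
def shape(f,kind,seed,box=45):
    """largest-near-seed contour hull of colour kind; f RGB"""
    h,s,v=cv2.split(cv2.cvtColor(f,cv2.COLOR_RGB2HSV))
    m={"green":(h>50)&(h<78)&(s>110),"amber":((s>120)&((h<22)|(h>78)&(h<100))),"blue":(h>103)&(s>120),
       "white":(v>165)&(s<45)}[kind].astype(np.uint8)
    w=np.zeros_like(m);u,q=seed;w[max(0,q-box):q+box,max(0,u-box):u+box]=1
    m=cv2.morphologyEx(m*w,cv2.MORPH_CLOSE,np.ones((5,5)))
    cs,_=cv2.findContours(m,cv2.RETR_EXTERNAL,cv2.CHAIN_APPROX_NONE)
    cs=[c for c in cs if cv2.contourArea(c)>40]
    c=min(cs,key=lambda c:abs(cv2.pointPolygonTest(c,seed,True)) if cv2.pointPolygonTest(c,seed,True)<0 else -cv2.contourArea(c))
    return cv2.convexHull(c)
def cen(c):
    M=cv2.moments(c);return np.array([M["m10"],M["m01"]])/M["m00"]
E
python3 - <<'E'
from h import *
S={n:cv2.imread(f"pics/{n}0.png")[:,:,::-1].copy() for n in("scene","side")}
C={n:cam(n) for n in S}
O={"wide_beaker":("green",(195,181),(313,216),.05),"tall_beaker":("green",(278,186),(238,182),.088),"jar":("amber",(228,212),(288,179),.05),
"tall_vial":("amber",(261,234),(271,146),.095),"short_vial":("amber",(327,176),(182,197),.052),"blue":("blue",(290,250),(256,134),.095),
"meter":("blue",(148,156),(371,276),.032),"petri":("white",(183,237),(326,177),.016),"bottle":("white",(315,318),(259,115),.1),"oblong":("white",(246,141),(234,288),.015),"round":("white",(404,273),(190,135),.012)}
for k,(kd,a,b,h) in O.items():
    try:
        bx=25 if k=='petri' else 60
        cs=[shape(S["scene"],kd,a,bx),shape(S["side"],kd,b,bx)];uv=[cen(c) for c in cs]
        print(k,[cv2.boundingRect(c) for c in cs],tri(C.values(),uv)*1e3,[cast(c,u,h/2)[0,:2]*1e3 for c,u in zip(C.values(),uv)])
        if k in("oblong","round"):
            for c,q in zip(C.values(),cs):
                p=(cast(c,q[:,0],h)[:,:2]*1e3).astype(np.float32)
                print("  rect",cv2.minAreaRect(p),"ell",cv2.fitEllipse(p))
    except Exception as e: print(k,"fail",e)
f=S["scene"][130:330,120:460]
cv2.imwrite("pics/crop.png",cv2.resize(f,None,fx=2.3,fy=2.3,interpolation=cv2.INTER_CUBIC)[:,:,::-1])
E
```

```text
wide_beaker [(179, 164, 31, 34), (297, 197, 33, 38)] [ 689.5744 -139.5391   25.9425] [array([ 689.948 , -141.3835]), array([ 689.0425, -138.2069])]
tall_beaker [(268, 164, 21, 44), (228, 161, 20, 41)] [564.4129   0.305   46.1239] [array([563.2922,  -2.1719]), array([564.5766,   3.3742])]
jar [(216, 196, 25, 33), (277, 165, 22, 28)] [687.0186  -3.4644  25.4181] [array([687.2987,  -4.1496]), array([686.7378,  -2.668 ])]
tall_vial [(253, 210, 16, 48), (266, 128, 11, 36)] [686.0476 109.1249  49.9994] [array([684.9802, 106.626 ]), array([686.953 , 113.0578])]
short_vial [(321, 164, 11, 24), (175, 186, 13, 23)] [433.7937   8.5478  27.0794] [array([433.5233,   7.4219]), array([433.3443,  10.4634])]
blue [(282, 225, 18, 50), (251, 117, 11, 35)] [666.7525 172.7839  50.3595] [array([665.3032, 170.3302]), array([667.8378, 177.5854])]
meter [(133, 137, 31, 38), (347, 245, 51, 65)] [ 726.9937 -313.1322   13.2086] [array([ 728.5205, -308.6877]), array([ 725.381, -314.8  ])]
petri fail min() iterable argument is empty
bottle fail min() iterable argument is empty
oblong fail min() iterable argument is empty
round fail min() iterable argument is empty
```

View pics/crop.png

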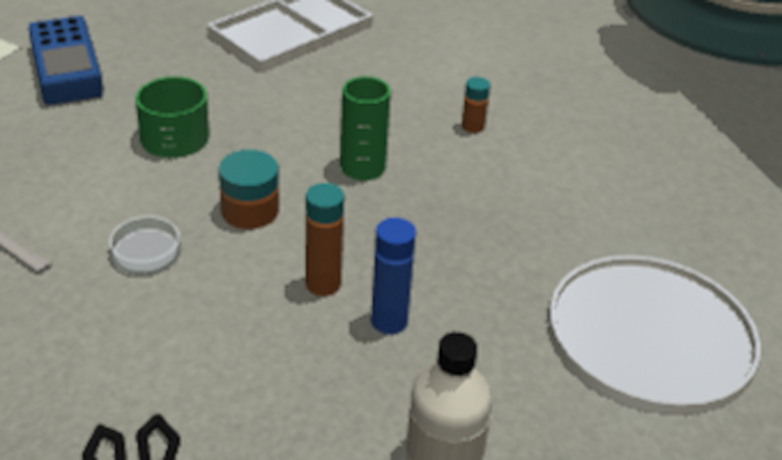

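The crop confirms it: the amber vial with the teal cap is at crop (323,240), and the blue decoy at (393,275) is a separate item. The trays still need a better mask.

Run:
```python
from h import *
S={n:cv2.imread(f"pics/{n}0.png")[:,:,::-1].copy() for n in("scene","side")}
C={n:cam(n) for n in S}
for n,ps in {"scene":[(404,273),(230,142),(265,133),(183,237),(230,260)],"side":[(190,135),(210,290),(250,280),(326,177),(150,250)]}.items():
    print(n,[tuple(cv2.cvtColor(S[n],cv2.COLOR_RGB2HSV)[q,p]) for p,q in ps])
def white(f,seed,box,t):
    h,s,v=cv2.split(cv2.cvtColor(f,cv2.COLOR_RGB2HSV))
    m=((f[:,:,2].astype(int)-f[:,:,0]>-6)&(v>t)).astype(np.uint8)
    w=np.zeros_like(m);u,q=seed;w[q-box:q+box,u-box:u+box]=1
    m=cv2.morphologyEx(m*w,cv2.MORPH_CLOSE,np.ones((7,7)))
    c=max(cv2.findContours(m,0,cv2.CHAIN_APPROX_NONE)[0],key=cv2.contourArea);return cv2.convexHull(c)
for k,a,b,h in [("oblong",(246,141),(234,288),.015),("round",(404,273),(190,135),.012),("petri",(183,237),(326,177),.016)]:
    bx=18 if k=="petri" else 56
    cs=[white(S["scene"],a,bx,100),white(S["side"],b,bx,100)];uv=[cen(c) for c in cs]
    print(k,[cv2.boundingRect(c) for c in cs],tri(C.values(),uv)*1e3)
    for c,q in zip(C.values(),cs):
        p=(cast(c,q[:,0],h*.6)[:,:2]*1e3).astype(np.float32);print("  ",cv2.minAreaRect(p))
```

```text
scene [(np.uint8(105), np.uint8(10), np.uint8(208)), (np.uint8(105), np.uint8(10), np.uint8(213)), (np.uint8(103), np.uint8(11), np.uint8(215)), (np.uint8(90), np.uint8(5), np.uint8(166)), (np.uint8(32), np.uint8(23), np.uint8(152))]
side [(np.uint8(107), np.uint8(14), np.uint8(159)), (np.uint8(108), np.uint8(16), np.uint8(161)), (np.uint8(108), np.uint8(16), np.uint8(163)), (np.uint8(100), np.uint8(12), np.uint8(130)), (np.uint8(33), np.uint8(22), np.uint8(129))]
oblong [(210, 123, 72, 34), (178, 248, 111, 83)] [ 477.3776 -247.5235   15.3469]
   ((474.52587890625, -260.606201171875), (165.55072021484375, 105.23937225341797), 4.952126502990723)
   ((480.81829833984375, -240.72515869140625), (161.9300537109375, 194.83474731445312), 82.41975402832031)
round [(359, 241, 92, 65), (148, 96, 81, 59)] [511.4998 303.4622  12.5801]
   ((502.65228271484375, 295.4203796386719), (156.87135314941406, 160.44015502929688), 56.09901809692383)
   ((547.3820190429688, 333.1552734375), (333.69482421875, 191.58523559570312), 41.257179260253906)
petri [(167, 224, 32, 26), (312, 163, 29, 30)] [789.4584  -5.1518   9.0801]
   ((790.5662231445312, -6.341339111328125), (72.78582763671875, 59.77531433105469), 56.61966323852539)
   ((791.2484741210938, -10.969078063964844), (119.06248474121094, 72.02645874023438), 67.32105255126953)
```

>>> apply_moves([
  {"claw": -1, "linear": [0.7, -0.85, 0.2], "turn": [0, 0, 0.35]},
  {"claw": -1, "linear": [0.7, -0.85, 0.2], "turn": [0, 0, 0.35]},
  {"claw": -1, "linear": [0.7, -0.85, 0.2], "turn": [0, 0, 0.35]},
  {"claw": -1, "linear": [0.7, -0.85, 0], "turn": [0, 0, 0.35]},
  {"claw": -1, "linear": [0.7, -0.85, 0], "turn": [0, 0, 0.35]},
  {"claw": -1, "linear": [0.7, -0.85, 0], "turn": [0, 0, 0.35]},
  {"claw": -1, "linear": [0.7, -0.85, 0], "turn": [0, 0, 0.35]},
  {"claw": -1, "linear": [0.7, -0.85, 0], "turn": [0, 0, 0.35]},
  {"claw": -1, "linear": [0.7, -0.85, 0], "turn": [0, 0, 0.35]},
  {"claw": -1, "linear": [0, 0, 0], "turn": [0, 0, 0]},
  {"claw": -1, "linear": [0, 0, 0], "turn": [0, 0, 0]},
], newtons=30)

```text
time_s: 1.2
eef_pos: [0.4716, 0.3318, 0.255]
orientation: [-0.005, -3.141, 0.0]
force: [-0.1, 0.2, -0.2]
width: 0.085
grasp_force: 0.0
```

```bash
cat >> h.py <<'E'
def wr(name):
    s=manip.read_state();f=manip.grab_frame("wrist");cv2.imwrite(f"pics/{name}.png",f[:,:,::-1])
    t=manip.read_state();c=cam("wrist",s);print("t",t["time_s"],"pos",s["eef_pos"],"moved",t["eef_pos"]-s["eef_pos"],"w",s["width"])
    yy=R.from_rotvec(s["orientation"]).as_matrix();print("closing deg",np.degrees(np.arctan2(yy[1,1],yy[0,1])),"tilt",yy[:,2])
    return f,c,s
E
python3 - <<'E'
from h import *
wr("w1")
E
```

```text
t 1.25 pos [0.4716 0.3318 0.255 ] moved [-0.0006  0.0008  0.0001] w 0.08497149831919146
closing deg 89.82117577537262 tilt [-0.0005 -0.0001 -1.    ]
```

View pics/w1.png

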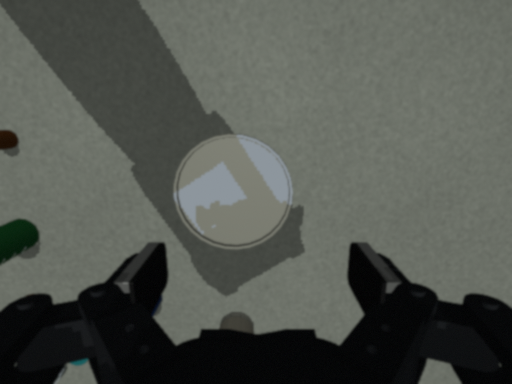

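Wrist view: the round tray's rim spans u 174–293 and v 135–249, centred at (233.5,192). The short vial is at (5,140) and the tall beaker at (15,240).

Run:
```python
from h import *
s=manip.read_state();c=cam("wrist",s)
p=cast(c,[(233.5,192),(174,192),(293,192),(233.5,135),(233.5,249)],.010)*1e3
print(p, (p[1]+p[2])/2,(p[3]+p[4])/2)
```

```text
[[504.6365 301.5183  10.    ]
 [504.3895 222.6022  10.    ]
 [504.8836 380.4611  10.    ]
 [430.3786 303.2741  10.    ]
 [586.9228 299.5728  10.    ]] [504.6366 301.5317  10.    ] [508.6507 301.4234  10.    ]
```

>>> apply_moves([
  {"claw": -1, "linear": [0.4, -0.9, 0], "turn": [0, 0, 0]},
  {"claw": -1, "linear": [0.4, -0.9, 0], "turn": [0, 0, 0]},
  {"claw": -1, "linear": [0.4, -0.9, 0], "turn": [0, 0, 0]},
  {"claw": -1, "linear": [0.4, -0.9, 0], "turn": [0, 0, 0]},
  {"claw": -1, "linear": [0.4, -0.9, 0], "turn": [0, 0, 0]},
  {"claw": -1, "linear": [0.4, -0.9, 0], "turn": [0, 0, 0]},
  {"claw": -1, "linear": [0.4, -0.9, 0], "turn": [0, 0, 0]},
  {"claw": -1, "linear": [0.4, -0.9, 0], "turn": [0, 0, 0]},
  {"claw": -1, "linear": [0.4, -0.9, 0], "turn": [0, 0, 0]},
  {"claw": -1, "linear": [0.4, -0.9, 0], "turn": [0, 0, 0]},
  {"claw": -1, "linear": [0.4, -0.9, 0], "turn": [0, 0, 0]},
  {"claw": -1, "linear": [0.3, -0.9, 0], "turn": [0, 0, 0]},
])

```text
time_s: 2.45
eef_pos: [0.6601, -0.0994, 0.255]
orientation: [0.001, -3.141, -0.0]
force: [-0.0, 0.6, -0.2]
width: 0.0855
grasp_force: 0.0
```

Run:
```python
from h import *
wr("w2")
```

```text
t 2.5 pos [ 0.6601 -0.0994  0.255 ] moved [ 0.0008 -0.0045 -0.0007] w 0.08547908187422945
closing deg 90.03643034820365 tilt [-0.0002  0.0003 -1.    ]
```

View pics/w2.png

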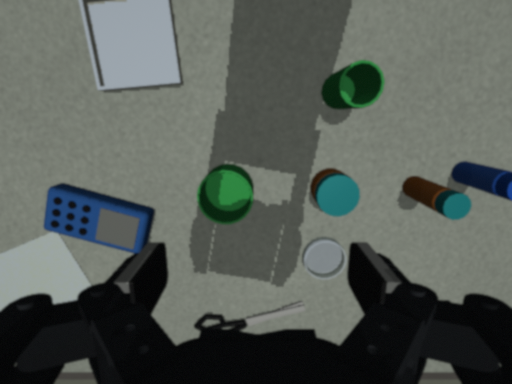

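Wrist view: wide beaker at (226,194), jar (337,193), tall vial cap (455,205), tall beaker rim (361,84). The large-compartment end of the oblong tray has corners at (98,91) and (182,84).

Run:
```python
from h import *
f=cv2.imread("pics/w2.png")[:,:,::-1].copy()
s=manip.read_state();print(s["eef_pos"],s["time_s"])
s["eef_pos"]=np.array([.6601,-.0994,.255]);c=cam("wrist",s)
for k,kd,a,h in [("wide","green",(226,194),.05),("tallb","green",(361,84),.088),("jar","amber",(337,193),.05),("tvial","amber",(445,200),.095)]:
    q=shape(f,kd,a,45);print(k,cv2.boundingRect(q),cast(c,cen(q),h/2)[0]*1e3)
print(cast(c,[(98,91),(182,84)],.012)*1e3)
```

```text
[ 0.6608 -0.104   0.2543] 2.5
wide (198, 165, 55, 59) [ 692.8829 -139.5981   25.    ]
tallb (322, 61, 62, 47) [564.017    7.8521  44.    ]
jar (312, 169, 47, 47) [690.2963  -0.4771  25.    ]
tvial (404, 177, 67, 42) [691.2908 118.28    47.5   ]
[[ 566.4803 -291.5321   12.    ]
 [ 558.8102 -189.3316   12.    ]]
```

>>> apply_moves([
  {"claw": -1, "linear": [0.4, -0.5, 0], "turn": [0, 0, 0]},
  {"claw": -1, "linear": [0.4, -0.5, 0], "turn": [0, 0, 0]},
  {"claw": -1, "linear": [0, 0, 0], "turn": [0, 0, 0]},
  {"claw": -1, "linear": [0, 0, -0.8], "turn": [0, 0, 0]},
  {"claw": -1, "linear": [0, 0, -0.8], "turn": [0, 0, 0]},
  {"claw": -1, "linear": [0, 0, -0.8], "turn": [0, 0, 0]},
  {"claw": -1, "linear": [0, 0, -0.8], "turn": [0, 0, 0]},
  {"claw": -1, "linear": [0, 0, 0], "turn": [0, 0, 0]},
])

```text
time_s: 3.3
eef_pos: [0.6894, -0.1374, 0.1224]
orientation: [0.001, -3.135, -0.003]
force: [0.2, 0.2, -0.1]
width: 0.0856
grasp_force: 0.0
```

Run:
```python
from h import *
f,c,s=wr("w3")
q=shape(f,"green",(256,330),150);print(cv2.boundingRect(q),cen(q));print(cast(c,cen(q),.03)*1e3)
```

```text
t 3.35 pos [ 0.6894 -0.1374  0.1224] moved [ 0.001  -0.0005  0.0033] w 0.08564578102807222
closing deg 90.0310931778343 tilt [-0.0068  0.0018 -1.    ]
(211, 180, 90, 69) [255.5952 211.0324]
[[ 699.3035 -138.0404   30.    ]]
```

>>> apply_moves([
  {"claw": -1, "linear": [0.05, -0.02, -0.7], "turn": [0, 0, 0]},
  {"claw": -1, "linear": [0, 0, -0.7], "turn": [0, 0, 0]},
  {"claw": -1, "linear": [0, 0, -0.7], "turn": [0, 0, 0]},
  {"claw": -1, "linear": [0, 0, -0.5], "turn": [0, 0, 0]},
  {"claw": -1, "linear": [0, 0, -0.25], "turn": [0, 0, 0]},
  {"claw": -1, "linear": [0, 0, 0], "turn": [0, 0, 0]},
  {"claw": 0, "linear": [0, 0, 0], "turn": [0, 0, 0]},
  {"claw": 0.2, "linear": [0, 0, 0], "turn": [0, 0, 0]},
  {"claw": 0.2, "linear": [0, 0, 0], "turn": [0, 0, 0]},
  {"claw": 0.2, "linear": [0, 0, 0], "turn": [0, 0, 0]},
], newtons=30)

```text
time_s: 4.35
eef_pos: [0.6943, -0.1405, 0.0156]
orientation: [0.001, 3.139, -0.001]
force: [-0.4, 1.4, 7.8]
width: 0.0657
grasp_force: 34.7
```

>>> apply_moves([
  {"claw": 0.2, "linear": [0, 0, 0.4], "turn": [0, 0, 0]},
  {"claw": 0.2, "linear": [0, 0, 0.8], "turn": [0, 0, 0]},
  {"claw": 0.2, "linear": [0, 0, 0.9], "turn": [0, 0, 0]},
  {"claw": 0.2, "linear": [0, 0, 0.9], "turn": [0, 0, 0]},
  {"claw": 0.2, "linear": [-0.7, -0.4, 0.6], "turn": [0, 0, 0]},
  {"claw": 0.2, "linear": [-0.8, -0.45, 0], "turn": [0, 0, 0]},
  {"claw": 0.2, "linear": [-0.8, -0.45, 0], "turn": [0, 0, 0]},
  {"claw": 0.2, "linear": [-0.8, -0.45, 0], "turn": [0, 0, 0]},
  {"claw": 0.2, "linear": [-0.8, -0.45, 0], "turn": [0, 0, 0]},
  {"claw": 0.2, "linear": [-0.6, -0.4, 0], "turn": [0, 0, 0]},
  {"claw": 0.2, "linear": [0, 0, 0], "turn": [0, 0, 0]},
  {"claw": 0.2, "linear": [0, 0, 0], "turn": [0, 0, 0]},
])

```text
time_s: 5.55
eef_pos: [0.5132, -0.2448, 0.159]
orientation: [0.003, 3.14, -0.001]
force: [-0.1, 0.1, -0.6]
width: 0.0653
grasp_force: 33.8
```

Run:
```python
from h import *
wr("w4")
f=manip.grab_frame("scene")[60:260,100:380]
a=cv2.resize(f,(560,400))[:,:,::-1];b=cv2.imread("pics/w4.png")
im=np.zeros((600,780,3),np.uint8);im[:390,:]=cv2.resize(b,(780,585))[:390];im[390:,:]=0
cv2.imwrite("pics/w4b.png",np.vstack([cv2.resize(b,(400,300)),cv2.resize(a,(400,286))]))
```

```text
t 5.6 pos [ 0.5132 -0.2448  0.159 ] moved [ 0.0004  0.0004 -0.0004] w 0.06534101204797303
closing deg 89.87894906728248 tilt [ 0.0018 -0.0008 -1.    ]
```

View pics/w4b.png

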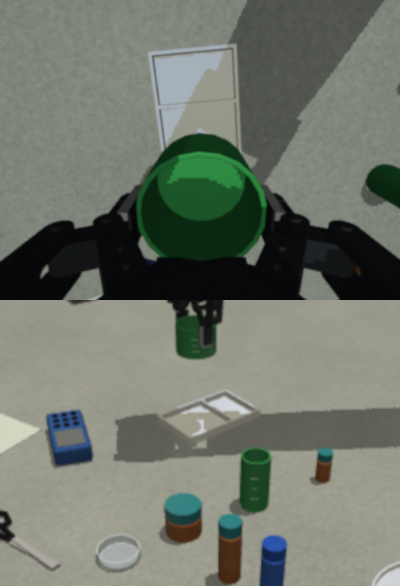

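The wide beaker is held upright. In the wrist view (×1.28 scale), the tray's far corners are at (149,51) and (237,44) in the half-size picture, and the cross wall runs (156,105)–(239,97).

Run:
```python
from h import *
s=manip.read_state();c=cam("wrist",s)
p=cast(c,np.array([(149,51),(237,44),(156,105),(239,97)])*1.28,.015)[:,:2]*1e3
print(p)
f=cv2.imread("pics/w4.png")
crop=f[45:190,170:330];cv2.imwrite("pics/w4c.png",cv2.resize(crop,None,fx=4,fy=4,interpolation=cv2.INTER_CUBIC))
e=((p[1]-p[0]));e/=np.linalg.norm(e);n=np.array([e[1],-e[0]]);print(e,np.degrees(np.arctan2(e[1],e[0])),n)
m=(p[0]+p[1])/2
# beaker in gripper: rim ellipse centre, top
q=shape(f[:,:,::-1].copy(),"green",(256,270),130);b=cv2.boundingRect(q);print(b)
print("rim",cast(c,[(138*1.28,(135+262)/2*1.28),(266*1.28,(135+262)/2*1.28)],s["eef_pos"][2]+.038)*1e3)
```

```text
[[ 406.5218 -301.818 ]
 [ 399.4594 -203.2736]
 [ 466.0554 -297.0693]
 [ 456.9728 -198.6962]]
[-0.0715  0.9974] 94.09922073128294 [0.9974 0.0715]
(172, 172, 171, 163)
rim [[ 498.8223 -274.2533  196.1574]
 [ 498.9506 -212.1453  196.1574]]
```

View pics/w4c.png

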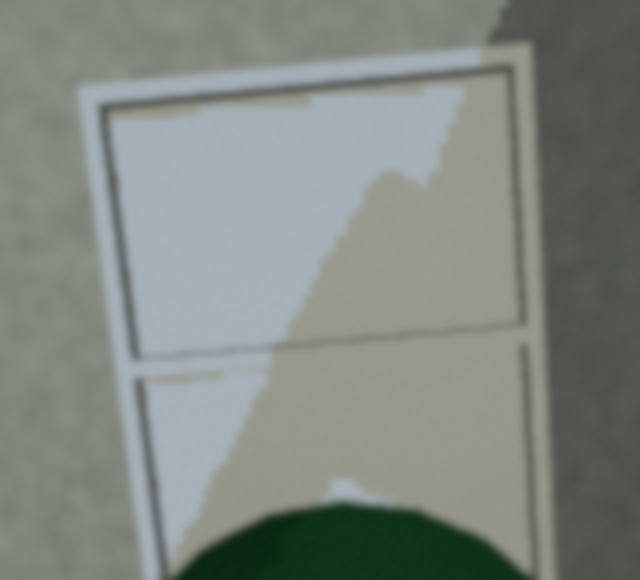

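>>> apply_moves([
  {"claw": 0.2, "linear": [0, 0, -0.8], "turn": [0, 0, 0]},
  {"claw": 0.2, "linear": [0, 0, -0.8], "turn": [0, 0, 0]},
  {"claw": 0.2, "linear": [0, 0, -0.8], "turn": [0, 0, 0]},
  {"claw": 0.2, "linear": [0, 0, -0.5], "turn": [0, 0, 0]},
  {"claw": 0.2, "linear": [0, 0, -0.3], "turn": [0, 0, 0]},
  {"claw": 0.2, "linear": [0, 0, -0.15], "turn": [0, 0, 0]},
  {"claw": 0.2, "linear": [0, 0, 0], "turn": [0, 0, 0]},
  {"claw": 0.2, "linear": [0, 0, 0], "turn": [0, 0, 0]},
])

```text
time_s: 6.45
eef_pos: [0.5139, -0.2446, 0.0244]
orientation: [0.001, 3.14, -0.001]
force: [-0.4, 0.0, -0.2]
width: 0.0654
grasp_force: 33.8
```

>>> apply_moves([
  {"claw": 0.2, "linear": [0, 0, -0.1], "turn": [0, 0, 0]},
  {"claw": 0.2, "linear": [0, 0, 0], "turn": [0, 0, 0]},
  {"claw": 0.2, "linear": [0, 0, 0], "turn": [0, 0, 0]},
])

```text
time_s: 6.75
eef_pos: [0.5134, -0.2445, 0.0196]
orientation: [0.002, 3.141, -0.0]
force: [-0.4, 0.0, -0.2]
width: 0.066
grasp_force: 33.9
```

>>> apply_moves([
  {"claw": 0.2, "linear": [0, 0, -0.05], "turn": [0, 0, 0]},
  {"claw": 0.2, "linear": [0, 0, 0], "turn": [0, 0, 0]},
  {"claw": 0.2, "linear": [0, 0, -0.03], "turn": [0, 0, 0]},
  {"claw": 0.2, "linear": [0, 0, 0], "turn": [0, 0, 0]},
  {"claw": 0.2, "linear": [0, 0, 0], "turn": [0, 0, 0]},
])

```text
time_s: 7.25
eef_pos: [0.5139, -0.2448, 0.0195]
orientation: [0.001, 3.14, -0.001]
force: [-17.1, 7.0, 36.9]
width: 0.066
grasp_force: 38.1
```

>>> apply_moves([
  {"claw": 0.2, "linear": [0, 0, 0.07], "turn": [0, 0, 0]},
  {"claw": 0.2, "linear": [0, 0, 0], "turn": [0, 0, 0]},
  {"claw": -0.6, "linear": [0, 0, 0], "turn": [0, 0, 0]},
  {"claw": -1, "linear": [0, 0, 0], "turn": [0, 0, 0]},
  {"claw": -1, "linear": [0, 0, 0], "turn": [0, 0, 0]},
  {"claw": -1, "linear": [0, 0, 0], "turn": [0, 0, 0]},
  {"claw": -1, "linear": [0, 0, 0.4], "turn": [0, 0, 0]},
  {"claw": -1, "linear": [0, 0, 0.8], "turn": [0, 0, 0]},
  {"claw": -1, "linear": [0, 0, 0.9], "turn": [0, 0, 0]},
  {"claw": -1, "linear": [0, 0, 0.9], "turn": [0, 0, 0]},
  {"claw": -1, "linear": [0, 0, 0.9], "turn": [0, 0, 0]},
])

```text
time_s: 8.35
eef_pos: [0.5131, -0.2443, 0.1778]
orientation: [0.001, 3.141, -0.001]
force: [-0.1, 0.6, 0.5]
width: 0.0855
grasp_force: 0.0
```

>>> apply_moves([
  {"claw": -1, "linear": [0, 0, 0.9], "turn": [0, 0, 0]},
  {"claw": -1, "linear": [0.2, 0.8, 0.9], "turn": [0, 0, 0]},
  {"claw": -1, "linear": [0.2, 0.9, 0], "turn": [0, 0, 0]},
  {"claw": -1, "linear": [0.2, 0.9, 0], "turn": [0, 0, 0]},
  {"claw": -1, "linear": [0.2, 0.9, 0], "turn": [0, 0, 0]},
  {"claw": -1, "linear": [0, 0, 0], "turn": [0, 0, 0]},
  {"claw": -1, "linear": [0, 0, 0], "turn": [0, 0, 0]},
])

```text
time_s: 9.05
eef_pos: [0.5452, -0.1039, 0.248]
orientation: [-0.001, 3.141, -0.001]
force: [-0.1, -0.4, -0.1]
width: 0.0857
grasp_force: 0.0
```

Run:
```python
from h import *
wr("w5")
```

```text
t 9.1 pos [ 0.5452 -0.1039  0.248 ] moved [-0.0001 -0.0007 -0.0002] w 0.08565932942179354
closing deg 90.03642636761352 tilt [ 0.0008 -0.0004 -1.    ]
```

View pics/w5.png

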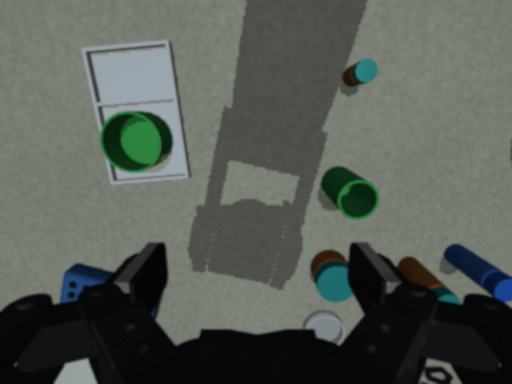

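Wrist view: the wide beaker stands upright in the large compartment at (136,141), close to the cross wall. The tall beaker rim is at (357,200), short vial at (362,72).

Run:
```python
from h import *
f=cv2.imread("pics/w5.png")[:,:,::-1].copy()
s=manip.read_state();cw=cam("wrist",s)
fs=manip.grab_frame("scene");fd=manip.grab_frame("side");cs=cam("scene");cd=cam("side")
def m(k,kd,w,a,b,zc):
    q=[shape(g,kd,p,42) for g,p in((f,w),(fs,a),(fd,b))];u=[cen(x) for x in q]
    print(k,[cv2.boundingRect(x) for x in q],tri([cw,cs,cd],u)*1e3,"tri2",tri([cs,cd],u[1:])*1e3,"w",cast(cw,u[0],zc)[0,:2]*1e3)
def px(c,p):
    v=c[0]@(c[2].T@(np.array(p)-c[1]));return tuple(int(x) for x in v[:2]/v[2])
W=(.512,-.244,.03)
print(px(cs,W),px(cd,W))
m("wide","green",(136,141),px(cs,W),px(cd,W),.029)
m("tallb","green",(352,195),(278,186),(238,182),.044)
m("short","amber",(362,72),(327,176),(182,197),.026)
h=.004;
```

```text
(236, 137) (248, 273)
wide [(100, 112, 71, 60), (225, 123, 13, 19), (228, 252, 38, 46)] [ 511.4603 -252.5934   40.1321] tri2 [ 511.7062 -258.8985   43.2982] w [ 509.1633 -249.1835]
tallb [(322, 168, 57, 51), (268, 164, 22, 44), (228, 161, 20, 41)] [566.4122   2.9236  47.4357] tri2 [564.3089   0.1954  46.4806] w [569.7286   6.265 ]
short [(343, 60, 34, 26), (321, 164, 12, 24), (175, 186, 13, 23)] [434.2626   9.8374  27.6457] tri2 [433.5557   8.3649  27.3908] w [434.5292  11.8339]
```

>>> apply_moves([
  {"claw": -1, "linear": [0.2, 0.9, 0], "turn": [0, 0, 0]},
  {"claw": -1, "linear": [0.2, 0.9, 0], "turn": [0, 0, 0]},
  {"claw": -1, "linear": [0.1, 0.85, 0], "turn": [0, 0, 0]},
  {"claw": -1, "linear": [0, 0, -0.4], "turn": [0, 0, 0]},
  {"claw": -1, "linear": [0, 0, -0.9], "turn": [0, 0, 0]},
  {"claw": -1, "linear": [0, 0, -0.9], "turn": [0, 0, 0]},
  {"claw": -1, "linear": [0, 0, -0.9], "turn": [0, 0, 0]},
  {"claw": -1, "linear": [0, 0, -0.9], "turn": [0, 0, 0]},
  {"claw": -1, "linear": [0, 0, -0.6], "turn": [0, 0, 0]},
  {"claw": -1, "linear": [0, 0, -0.25], "turn": [0, 0, 0]},
  {"claw": -1, "linear": [0, 0, 0], "turn": [0, 0, 0]},
])

```text
time_s: 10.3
eef_pos: [0.5646, 0.0007, 0.0518]
orientation: [-0.003, -3.139, 0.0]
force: [0.8, -0.1, 0.1]
width: 0.0856
grasp_force: 0.0
```

>>> apply_moves([
  {"claw": 0.2, "linear": [0, 0, 0], "turn": [0, 0, 0]},
  {"claw": 0.6, "linear": [0, 0, 0], "turn": [0, 0, 0]},
  {"claw": 0.6, "linear": [0, 0, 0], "turn": [0, 0, 0]},
  {"claw": 0.6, "linear": [0, 0, 0], "turn": [0, 0, 0]},
  {"claw": 0.6, "linear": [0, 0, 0], "turn": [0, 0, 0]},
])

```text
time_s: 10.8
eef_pos: [0.5659, 0.0015, 0.0543]
orientation: [0.001, 3.14, -0.0]
force: [-0.2, -1.3, 6.2]
width: 0.0429
grasp_force: 30.5
```

>>> apply_moves([
  {"claw": 0.6, "linear": [0, 0, 0.4], "turn": [0, 0, 0]},
  {"claw": 0.6, "linear": [0, 0, 0.9], "turn": [0, 0, 0]},
  {"claw": 0.6, "linear": [0, 0, 0.9], "turn": [0, 0, 0]},
  {"claw": 0.6, "linear": [-0.1, -0.5, 0.9], "turn": [0, 0, 0]},
  {"claw": 0.6, "linear": [-0.2, -0.9, 0.4], "turn": [0, 0, 0]},
  {"claw": 0.6, "linear": [-0.2, -0.9, 0], "turn": [0, 0, 0]},
  {"claw": 0.6, "linear": [-0.2, -0.9, 0], "turn": [0, 0, 0]},
  {"claw": 0.6, "linear": [-0.2, -0.9, 0], "turn": [0, 0, 0]},
  {"claw": 0.6, "linear": [-0.2, -0.9, 0], "turn": [0, 0, 0]},
  {"claw": 0.6, "linear": [-0.2, -0.9, 0], "turn": [0, 0, 0]},
  {"claw": 0.6, "linear": [-0.03, -0.2, 0], "turn": [0, 0, 0]},
  {"claw": 0.6, "linear": [0, 0, 0], "turn": [0, 0, 0]},
])

```text
time_s: 12.0
eef_pos: [0.5118, -0.2433, 0.1939]
orientation: [0.004, 3.141, -0.0]
force: [0.6, 0.1, -0.9]
width: 0.0422
grasp_force: 30.7
```

Run:
```python
from h import *
f,c,s=wr("w6")
fs=manip.grab_frame("scene");fd=manip.grab_frame("side");s=manip.read_state()
def px(c,p):
    v=c[0]@(c[2].T@(np.array(p)-c[1]));return tuple(int(x) for x in v[:2]/v[2])
C=[cam("scene"),cam("side")]
for k,P in (("wide",[.512,-.244,.03]),("held",[s["eef_pos"][0],s["eef_pos"][1],s["eef_pos"][2]-.02])):
    q=[shape(g,"green",px(cc,P),45) for g,cc in zip((fs,fd),C)];u=[cen(x) for x in q]
    print(k,[px(cc,P) for cc in C],[cv2.boundingRect(x) for x in q],tri(C,u)*1e3)
    if k=="wide": print([cast(cc,v,.029)[0,:2]*1e3 for cc,v in zip(C,u)])
a=cv2.resize(fs[40:200,150:330],(450,400));b=cv2.resize(fd[130:350,150:350],(350,400))
cv2.imwrite("pics/n1.png",np.hstack([a,b])[:,:,::-1])
```

```text
t 12.05 pos [ 0.5118 -0.2433  0.1939] moved [ 0.0003  0.001  -0.0002] w 0.042194495638403384
closing deg 89.84069975916145 tilt [ 0.0006 -0.0003 -1.    ]
wide [(236, 137), (248, 273)] [(225, 123, 13, 20), (229, 252, 37, 46)] [ 511.9107 -257.9728   41.951 ]
[array([ 507.6646, -280.1858]), array([ 507.9311, -244.0992])]
held [(236, 84), (247, 215)] [(228, 58, 17, 43), (232, 182, 29, 59)] [ 510.9484 -243.6297  183.4355]
```

View pics/n1.png

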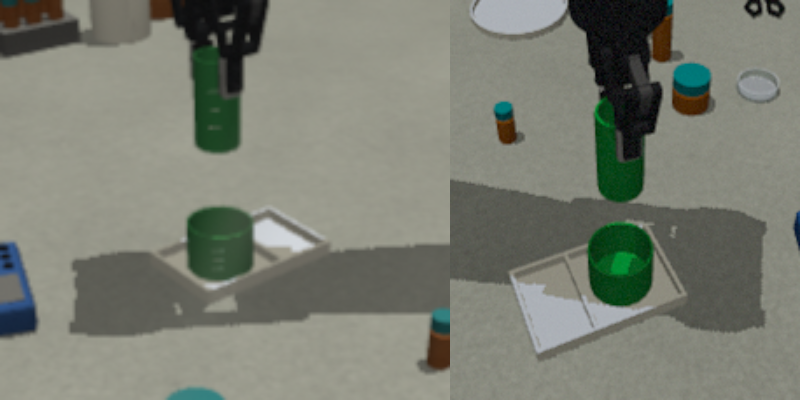

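Both beakers hang or stand upright. In the crop, the wide beaker is at scene (238.2,137.2) and side (247.4,274.4). The held beaker's base is at scene crop (217,150) and side crop (620,199).

Run:
```python
from h import *
C=[cam("scene"),cam("side")]
u=[(238.2,137.2),(247.4,274.4)]
print(tri(C,u)*1e3,[cast(c,v,.029)[0]*1e3 for c,v in zip(C,u)])
h=[(236.6,40+98/2.5),(247.4,130+150/1.818)]
print(tri(C,h)*1e3)
```

```text
[ 508.4729 -244.4478   29.5321] [array([ 507.6132, -245.1646,   29.    ]), array([ 508.8851, -244.2549,   29.    ])]
[ 510.1257 -245.2443  184.8109]
```

>>> apply_moves([
  {"claw": 0.6, "linear": [-0.05, 0, -0.4], "turn": [0, 0, 0]},
  {"claw": 0.6, "linear": [0, 0, -0.6], "turn": [0, 0, 0]},
  {"claw": 0.6, "linear": [0, 0, -0.6], "turn": [0, 0, 0]},
  {"claw": 0.6, "linear": [0, 0, -0.5], "turn": [0, 0, 0]},
  {"claw": 0.6, "linear": [0, 0, -0.4], "turn": [0, 0, 0]},
  {"claw": 0.6, "linear": [0, 0, -0.4], "turn": [0, 0, 0]},
  {"claw": 0.6, "linear": [0, 0, -0.25], "turn": [0, 0, 0]},
  {"claw": 0.6, "linear": [0, 0, 0], "turn": [0, 0, 0]},
  {"claw": 0.6, "linear": [0, 0, 0], "turn": [0, 0, 0]},
])

```text
time_s: 13.05
eef_pos: [0.5103, -0.2425, 0.0674]
orientation: [0.001, 3.141, -0.0]
force: [0.4, -0.3, -0.6]
width: 0.0425
grasp_force: 30.7
```

>>> apply_moves([
  {"claw": 0.6, "linear": [0, 0, -0.08], "turn": [0, 0, 0]},
  {"claw": 0.6, "linear": [0, 0, 0], "turn": [0, 0, 0]},
  {"claw": 0.6, "linear": [0, 0, -0.04], "turn": [0, 0, 0]},
  {"claw": 0.6, "linear": [0, 0, 0], "turn": [0, 0, 0]},
  {"claw": 0.6, "linear": [0, 0, 0], "turn": [0, 0, 0]},
])

```text
time_s: 13.55
eef_pos: [0.5101, -0.2425, 0.0623]
orientation: [0.002, 3.141, -0.0]
force: [0.2, -0.9, 0.5]
width: 0.0425
grasp_force: 30.9
```

>>> apply_moves([
  {"claw": 0.6, "linear": [0, 0, -0.04], "turn": [0, 0, 0]},
  {"claw": 0.6, "linear": [0, 0, 0], "turn": [0, 0, 0]},
  {"claw": 0.1, "linear": [0, 0, 0], "turn": [0, 0, 0]},
  {"claw": -0.6, "linear": [0, 0, 0], "turn": [0, 0, 0]},
  {"claw": -0.6, "linear": [0, 0, 0], "turn": [0, 0, 0]},
  {"claw": -0.6, "linear": [0, 0, 0], "turn": [0, 0, 0]},
  {"claw": -0.6, "linear": [0, 0, 0.3], "turn": [0, 0, 0]},
  {"claw": -0.6, "linear": [0, 0, 0.8], "turn": [0, 0, 0]},
  {"claw": -0.6, "linear": [0, 0, 0.9], "turn": [0, 0, 0]},
  {"claw": -0.6, "linear": [0, 0, 0.9], "turn": [0, 0, 0]},
  {"claw": -1, "linear": [0, 0, 0.9], "turn": [0, 0, 0]},
  {"claw": -1, "linear": [0.4, 0.8, 0.4], "turn": [0, 0, -0.9]},
])

```text
time_s: 14.75
eef_pos: [0.5259, -0.2124, 0.2333]
orientation: [0.154, 3.134, -0.004]
force: [1.6, 0.4, -0.4]
width: 0.0856
grasp_force: 0.0
```

>>> apply_moves([
  {"claw": -1, "linear": [0.4, 0.8, 0], "turn": [0, 0, -0.95]},
  {"claw": -1, "linear": [0.4, 0.8, 0], "turn": [0, 0, -0.95]},
  {"claw": -1, "linear": [0.4, 0.8, 0], "turn": [0, 0, -0.95]},
  {"claw": -1, "linear": [0.4, 0.8, 0], "turn": [0, 0, -0.95]},
  {"claw": -1, "linear": [0.4, 0.8, 0], "turn": [0, 0, -0.95]},
  {"claw": -1, "linear": [0.4, 0.8, 0], "turn": [0, 0, -0.95]},
  {"claw": -1, "linear": [0.4, 0.8, 0], "turn": [0, 0, -0.95]},
  {"claw": -1, "linear": [0.4, 0.8, 0], "turn": [0, 0, -0.95]},
  {"claw": -1, "linear": [0.4, 0.8, 0], "turn": [0, 0, -0.95]},
  {"claw": -1, "linear": [0.3, 0.8, 0], "turn": [0, 0, -0.95]},
  {"claw": -1, "linear": [0, 0, 0], "turn": [0, 0, -0.95]},
  {"claw": -1, "linear": [0, 0, 0], "turn": [0, 0, -0.8]},
])

```text
time_s: 15.95
eef_pos: [0.6821, 0.1108, 0.2289]
orientation: [-1.871, -2.524, 0.0]
force: [0.2, -0.4, -1.5]
width: 0.0855
grasp_force: 0.0
```

```bash
cat >> h.py <<'E'
def px(c,p):
    v=c[0]@(c[2].T@(np.array(p)-c[1]));return tuple(int(x) for x in v[:2]/v[2])
E
python3 - <<'E'
from h import *
f,c,s=wr("w7")
s=manip.read_state();print(s["eef_pos"],s["qpos"])
g=[manip.grab_frame(n) for n in("scene","side")];C=[cam("scene"),cam("side")]
a=cv2.resize(g[0][70:200,170:330],(400,325));b=cv2.resize(g[1][170:350,150:350],(400,360))[:325]
cv2.imwrite("pics/n2.png",np.hstack([a,b])[:,:,::-1])
for k,a,b in (("tvial",(261,234),(271,146)),("jar",(228,212),(288,179))):
    try:
        q=[shape(gg,"amber",p,28) for gg,p in zip(g,(a,b))];print(k,[cv2.boundingRect(x) for x in q],tri(C,[cen(x) for x in q])*1e3)
    except Exception as e: print(e)
E
```

```text
t 16.0 pos [0.6821 0.1108 0.2289] moved [-0.0001 -0.0005  0.0002] w 0.08549500566799093
closing deg 16.903838482539687 tilt [-0.0003 -0.     -1.    ]
[0.6821 0.1103 0.2291] [ 0.1234  0.151   1.4067 -0.      1.5839 -0.1662]
tvial [(253, 210, 16, 48), (265, 128, 12, 36)] [685.47   108.6841  49.255 ]
jar [(216, 196, 25, 33), (277, 165, 22, 28)] [686.964   -3.2522  25.5547]
```

View pics/n2.png

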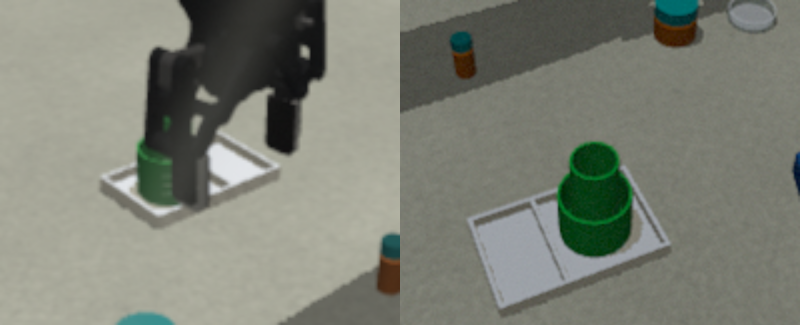

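View pics/w7.png

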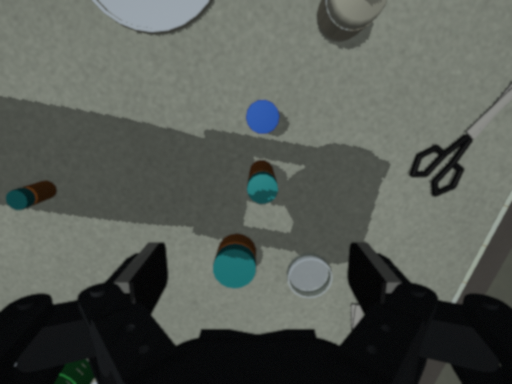

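Side crop: the tall beaker is nested upright in the wide one. Wrist view: the amber vial is at (262,182), with the blue decoy clear at (263,117) and the jar at (235,262).

>>> apply_moves([
  {"claw": -1, "linear": [0.1, -0.03, -0.3], "turn": [0, 0, 0]},
  {"claw": -1, "linear": [0, 0, -0.8], "turn": [0, 0, 0]},
  {"claw": -1, "linear": [0, 0, -0.9], "turn": [0, 0, 0]},
  {"claw": -1, "linear": [0, 0, -0.9], "turn": [0, 0, 0]},
  {"claw": -1, "linear": [0, 0, -0.9], "turn": [0, 0, 0]},
  {"claw": -1, "linear": [0, 0, -0.5], "turn": [0, 0, 0]},
  {"claw": -1, "linear": [0, 0, -0.25], "turn": [0, 0, 0]},
  {"claw": 0, "linear": [0, 0, 0], "turn": [0, 0, 0]},
  {"claw": 0.8, "linear": [0, 0, 0], "turn": [0, 0, 0]},
  {"claw": 0.8, "linear": [0, 0, 0], "turn": [0, 0, 0]},
  {"claw": 0.8, "linear": [0, 0, 0], "turn": [0, 0, 0]},
  {"claw": 0.8, "linear": [0, 0, 0], "turn": [0, 0, 0]},
])

```text
time_s: 17.3
eef_pos: [0.6866, 0.1085, 0.0479]
orientation: [1.867, 2.525, 0.002]
force: [-0.3, -0.0, 6.3]
width: 0.0291
grasp_force: 29.3
```

>>> apply_moves([
  {"claw": 0.8, "linear": [0, 0, 0.4], "turn": [0, 0, 0]},
  {"claw": 0.8, "linear": [0, 0, 0.9], "turn": [0, 0, 0]},
  {"claw": 0.8, "linear": [0, 0, 0.9], "turn": [0, 0, 0]},
  {"claw": 0.8, "linear": [0, 0, 0.9], "turn": [0, 0, 0]},
  {"claw": 0.8, "linear": [0, 0, 0.9], "turn": [0, 0, 0]},
  {"claw": 0.8, "linear": [0, 0, 0], "turn": [0, 0, 0]},
])

```text
time_s: 17.9
eef_pos: [0.6874, 0.1086, 0.2141]
orientation: [1.864, 2.521, 0.009]
force: [0.8, 0.3, -0.3]
width: 0.0288
grasp_force: 29.8
```

>>> apply_moves([
  {"claw": 0.8, "linear": [-0.3, -0.4, 0], "turn": [0, 0, 0.9]},
  {"claw": 0.8, "linear": [-0.6, -0.8, 0], "turn": [0, 0, 0.95]},
  {"claw": 0.8, "linear": [-0.6, -0.8, 0], "turn": [0, 0, 0.95]},
  {"claw": 0.8, "linear": [-0.6, -0.8, 0], "turn": [0, 0, 0.95]},
  {"claw": 0.8, "linear": [-0.6, -0.85, 0], "turn": [0, 0, 0.95]},
  {"claw": 0.8, "linear": [-0.6, -0.85, 0], "turn": [0, 0, 0.95]},
  {"claw": 0.8, "linear": [-0.6, -0.85, 0], "turn": [0, 0, 0.95]},
  {"claw": 0.8, "linear": [-0.6, -0.85, 0], "turn": [0, 0, 0.95]},
  {"claw": 0.8, "linear": [-0.6, -0.85, 0], "turn": [0, 0, 0.95]},
  {"claw": 0.8, "linear": [-0.6, -0.9, 0], "turn": [0, 0, 0.95]},
  {"claw": 0.8, "linear": [-0.6, -0.9, 0], "turn": [0, 0, 0.95]},
  {"claw": 0.8, "linear": [0, -0.12, 0], "turn": [0, 0, 0.95]},
])

```text
time_s: 19.1
eef_pos: [0.4317, -0.2532, 0.2072]
orientation: [0.132, 3.139, -0.002]
force: [0.5, -0.2, -0.5]
width: 0.0291
grasp_force: 29.9
```

>>> apply_moves([
  {"claw": 0.8, "linear": [0, 0, 0], "turn": [0, 0, 0.5]},
  {"claw": 0.8, "linear": [0, 0, 0], "turn": [0, 0, 0.4]},
  {"claw": 0.8, "linear": [0, 0, 0], "turn": [0, 0, 0]},
])

```text
time_s: 19.4
eef_pos: [0.4338, -0.2504, 0.207]
orientation: [-0.016, 3.141, -0.0]
force: [-0.3, -0.7, -1.0]
width: 0.0291
grasp_force: 29.9
```

Run:
```python
from h import *
f,c,s=wr("w8")
g=[manip.grab_frame(n) for n in("scene","side")];C=[cam("scene"),cam("side")]
P=s["eef_pos"]-[0,0,.005]
try:
    q=[shape(gg,"amber",px(cc,P),40) for gg,cc in zip(g,C)];print("held",[cv2.boundingRect(x) for x in q],tri(C,[cen(x) for x in q])*1e3)
except Exception as e: print(e)
T=np.array([.4349,-.2501,.004]);a=px(C[0],T);b=px(C[1],T);print(a,b)
A=cv2.resize(g[0][20:180,190:350],(400,400));B=cv2.resize(g[1][150:350,120:320],(400,400))
cv2.imwrite("pics/n3.png",np.hstack([A,B])[:,:,::-1])
```

```text
t 19.45 pos [ 0.4338 -0.2504  0.207 ] moved [ 0.0001  0.0001 -0.0001] w 0.02914831192273563
closing deg 90.57295271941442 tilt [ 0.0003 -0.0002 -1.    ]
held [(256, 41, 8, 34), (175, 186, 34, 59)] [ 426.9261 -264.1635  217.3934]
(260, 137) (209, 296)
```

View pics/n3.png

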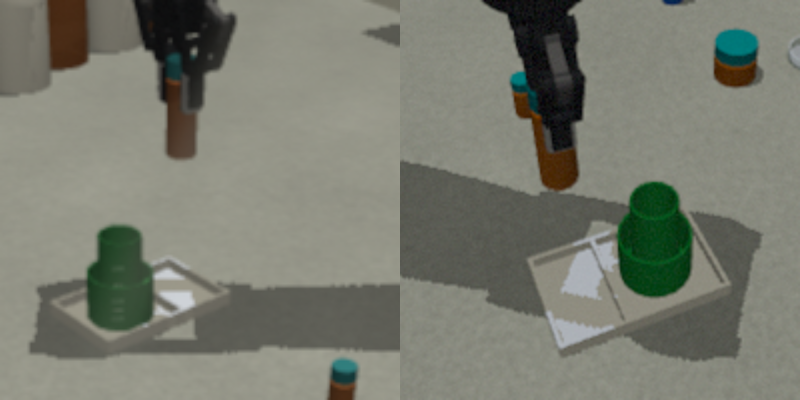

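The vial is held upright over the small compartment (scene crop (181,150), side crop (557,185)), and the nested beakers stand well.

>>> apply_moves([
  {"claw": 0.8, "linear": [0, 0, -0.4], "turn": [0, 0, 0]},
  {"claw": 0.8, "linear": [0, 0, -0.8], "turn": [0, 0, 0]},
  {"claw": 0.8, "linear": [0, 0, -0.8], "turn": [0, 0, 0]},
  {"claw": 0.8, "linear": [0, 0, -0.8], "turn": [0, 0, 0]},
  {"claw": 0.8, "linear": [0, 0, -0.5], "turn": [0, 0, 0]},
  {"claw": 0.8, "linear": [0, 0, -0.3], "turn": [0, 0, 0]},
  {"claw": 0.8, "linear": [0, 0, -0.2], "turn": [0, 0, 0]},
  {"claw": 0.8, "linear": [0, 0, 0], "turn": [0, 0, 0]},
  {"claw": 0.8, "linear": [0, 0, 0], "turn": [0, 0, 0]},
])

```text
time_s: 20.45
eef_pos: [0.4344, -0.2506, 0.0553]
orientation: [-0.015, 3.141, -0.001]
force: [0.0, 0.0, -0.7]
width: 0.0291
grasp_force: 29.9
```

>>> apply_moves([
  {"claw": 0.8, "linear": [0, 0, -0.06], "turn": [0, 0, 0]},
  {"claw": 0.8, "linear": [0, 0, 0], "turn": [0, 0, 0]},
  {"claw": 0.8, "linear": [0, 0, -0.03], "turn": [0, 0, 0]},
  {"claw": 0.8, "linear": [0, 0, 0], "turn": [0, 0, 0]},
  {"claw": 0.8, "linear": [0, 0, 0], "turn": [0, 0, 0]},
])

```text
time_s: 20.95
eef_pos: [0.4345, -0.2506, 0.0518]
orientation: [-0.015, 3.14, -0.001]
force: [-1.2, 2.1, 6.4]
width: 0.0295
grasp_force: 30.5
```

>>> apply_moves([
  {"claw": 0.4, "linear": [0, 0, 0], "turn": [0, 0, 0]},
  {"claw": -0.3, "linear": [0, 0, 0], "turn": [0, 0, 0]},
  {"claw": -0.3, "linear": [0, 0, 0], "turn": [0, 0, 0]},
  {"claw": -0.3, "linear": [0, 0, 0], "turn": [0, 0, 0]},
  {"claw": -0.3, "linear": [0, 0, 0.3], "turn": [0, 0, 0]},
  {"claw": -0.3, "linear": [0, 0, 0.8], "turn": [0, 0, 0]},
  {"claw": -0.3, "linear": [0, 0, 0.9], "turn": [0, 0, 0]},
  {"claw": -0.3, "linear": [0, 0, 0.9], "turn": [0, 0, 0]},
  {"claw": -1, "linear": [0, 0, 0.9], "turn": [0, 0, 0]},
])

```text
time_s: 21.85
eef_pos: [0.4338, -0.2503, 0.2054]
orientation: [-0.015, 3.141, -0.001]
force: [0.5, 0.5, -0.0]
width: 0.0684
grasp_force: 0.0
```

>>> apply_moves([
  {"claw": -1, "linear": [0.5, 0.5, 0], "turn": [0, 0, 0]},
  {"claw": -1, "linear": [0.8, 0.8, 0], "turn": [0, 0, 0]},
  {"claw": -1, "linear": [0.8, 0.8, 0], "turn": [0, 0, 0]},
  {"claw": -1, "linear": [0.8, 0.8, 0], "turn": [0, 0, 0]},
  {"claw": -1, "linear": [0.8, 0.8, 0], "turn": [0, 0, 0]},
  {"claw": -1, "linear": [0.8, 0.8, 0], "turn": [0, 0, 0]},
  {"claw": -1, "linear": [0.8, 0.8, 0], "turn": [0, 0, 0]},
  {"claw": -1, "linear": [0.8, 0.8, 0], "turn": [0, 0, 0]},
  {"claw": -1, "linear": [0.2, 0.1, 0], "turn": [0, 0, 0]},
  {"claw": -1, "linear": [0, 0, 0], "turn": [0, 0, 0]},
  {"claw": -1, "linear": [0, 0, 0], "turn": [0, 0, 0]},
])

```text
time_s: 22.95
eef_pos: [0.6856, -0.003, 0.2033]
orientation: [0.015, -3.141, 0.0]
force: [-0.1, -0.6, 0.1]
width: 0.0853
grasp_force: 0.0
```

Run:
```python
from h import *
f,c,s=wr("w9")
q=shape(f,"amber",px(c,(.687,-.003,.04)),40);print(cv2.boundingRect(q),cast(c,cen(q),.03)*1e3)
g=[manip.grab_frame(n) for n in("scene","side")];C=[cam("scene"),cam("side")]
for k,kd,P in (("tvial","amber",(.434,-.25,.05)),("nest","green",(.509,-.244,.05))):
    for gg,cc in zip(g,C):
        try: q=shape(gg,kd,px(cc,P),50);print(k,px(cc,P),cv2.boundingRect(q),cv2.minAreaRect(q),cast(cc,cen(q),.0515)*1e3)
        except Exception as e: print(k,e)
```

```text
t 23.0 pos [ 0.6856 -0.003   0.2033] moved [-0.0001 -0.0003  0.0002] w 0.08533930395000244
closing deg 90.53374811906527 tilt [-0.0002 -0.0002 -1.    ]
(233, 155, 50, 54) [[689.6067  -2.2935  30.    ]]
tvial (260, 121) (257, 112, 10, 27) ((261.4367980957031, 124.95378112792969), (8.079323768615723, 26.27952003479004), 2.4895527362823486) [[ 446.3799 -228.0835   51.5   ]]
tvial (206, 280) (195, 257, 21, 46) ((205.74325561523438, 279.45947265625), (45.86731719970703, 17.09749412536621), 80.53767395019531) [[ 432.1282 -246.969    51.5   ]]
nest (237, 130) (225, 112, 10, 31) ((228.9641571044922, 127.05460357666016), (7.653101444244385, 30.37872314453125), 6.709836959838867) [[ 517.9758 -270.3943   51.5   ]]
nest (247, 266) (228, 241, 38, 57) ((246.5, 269.0), (56.0, 37.0), 90.0) [[ 506.0068 -251.2574   51.5   ]]
```

>>> apply_moves([
  {"claw": -1, "linear": [0.05, 0, -0.4], "turn": [0, 0, 0]},
  {"claw": -1, "linear": [0, 0, -0.9], "turn": [0, 0, 0]},
  {"claw": -1, "linear": [0, 0, -0.9], "turn": [0, 0, 0]},
  {"claw": -1, "linear": [0, 0, -0.9], "turn": [0, 0, 0]},
  {"claw": -1, "linear": [0, 0, -0.9], "turn": [0, 0, 0]},
  {"claw": -1, "linear": [0, 0, -0.5], "turn": [0, 0, 0]},
  {"claw": -1, "linear": [0, 0, -0.25], "turn": [0, 0, 0]},
  {"claw": -1, "linear": [0, 0, 0], "turn": [0, 0, 0]},
  {"claw": 0, "linear": [0, 0, 0], "turn": [0, 0, 0]},
  {"claw": 0.5, "linear": [0, 0, 0], "turn": [0, 0, 0]},
  {"claw": 0.5, "linear": [0, 0, 0], "turn": [0, 0, 0]},
  {"claw": 0.5, "linear": [0, 0, 0], "turn": [0, 0, 0]},
], newtons=40)

```text
time_s: 24.3
eef_pos: [0.6888, -0.0024, 0.0146]
orientation: [-0.015, 3.139, -0.0]
force: [-1.0, -0.3, 7.5]
width: 0.0509
grasp_force: 41.5
```

>>> apply_moves([
  {"claw": 0.5, "linear": [0, 0, 0.4], "turn": [0, 0, 0]},
  {"claw": 0.5, "linear": [0, 0, 0.9], "turn": [0, 0, 0]},
  {"claw": 0.5, "linear": [0, 0, 0.9], "turn": [0, 0, 0]},
  {"claw": 0.5, "linear": [0, 0, 0.9], "turn": [0, 0, 0]},
  {"claw": 0.5, "linear": [0, 0, 0.9], "turn": [0, 0, 0]},
  {"claw": 0.5, "linear": [0, 0, 0.5], "turn": [0, 0, 0]},
  {"claw": 0.5, "linear": [0, 0, 0], "turn": [0, 0, 0]},
])

```text
time_s: 25.0
eef_pos: [0.689, -0.0024, 0.1982]
orientation: [-0.015, 3.135, -0.0]
force: [0.1, -0.3, -0.5]
width: 0.0509
grasp_force: 41.9
```

>>> apply_moves([
  {"claw": 0.5, "linear": [-0.2, 0.4, 0], "turn": [0, 0, 0]},
  {"claw": 0.5, "linear": [-0.4, 0.8, 0], "turn": [0, 0, 0]},
  {"claw": 0.5, "linear": [-0.4, 0.8, 0], "turn": [0, 0, 0]},
  {"claw": 0.5, "linear": [-0.4, 0.8, 0], "turn": [0, 0, 0]},
  {"claw": 0.5, "linear": [-0.4, 0.8, 0], "turn": [0, 0, 0]},
  {"claw": 0.5, "linear": [-0.4, 0.8, 0], "turn": [0, 0, 0]},
  {"claw": 0.5, "linear": [-0.4, 0.8, 0], "turn": [0, 0, 0]},
  {"claw": 0.5, "linear": [-0.4, 0.8, 0], "turn": [0, 0, 0]},
  {"claw": 0.5, "linear": [-0.4, 0.8, 0], "turn": [0, 0, 0]},
  {"claw": 0.5, "linear": [-0.3, 0.8, 0], "turn": [0, 0, 0]},
  {"claw": 0.5, "linear": [0, 0, 0], "turn": [0, 0, 0]},
  {"claw": 0.5, "linear": [0, 0, 0], "turn": [0, 0, 0]},
])

```text
time_s: 26.2
eef_pos: [0.5389, 0.3022, 0.1918]
orientation: [0.018, -3.14, 0.001]
force: [-0.0, -0.8, -1.7]
width: 0.0508
grasp_force: 42.0
```

Run:
```python
from h import *
f,c,s=wr("w10")
g=[manip.grab_frame(n) for n in("scene","side")];C=[cam("scene"),cam("side")]
q=[px(cc,(.5085,.3015,.01)) for cc in C];print(q)
A=cv2.resize(g[0][170:330,310:512],(500,396));B=cv2.resize(g[1][60:160,130:270],(500,357))
W=cv2.resize(f,(300,225));W2=np.zeros((396,300,3),np.uint8);W2[:225]=W
top=np.hstack([A,W2]);im=np.vstack([top,np.hstack([cv2.resize(B,(280,200)),np.zeros((200,520,3),np.uint8)])]);cv2.imwrite("pics/n4.png",im[:,:,::-1])
# petri sanity & jar
k=[shape(gg,"amber",px(cc,s["eef_pos"]+[0,0,.01]),30) for gg,cc in zip(g,C)];print([cv2.boundingRect(x) for x in k],tri(C,[cen(x) for x in k])*1e3)
```

```text
t 26.25 pos [0.5389 0.3022 0.1918] moved [ 0.0005 -0.0007  0.0002] w 0.05075717531879967
closing deg 90.64570534231899 tilt [-0.0014 -0.0008 -1.    ]
[(404, 272), (189, 132)]
[(400, 168, 32, 45), (182, 36, 21, 44)] [541.3148 307.2254 214.0722]
```

View pics/n4.png

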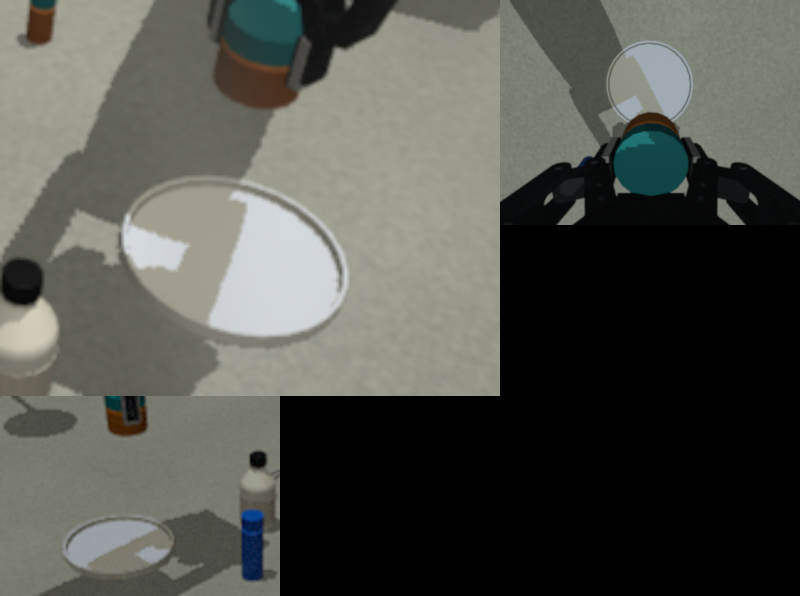

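The jar is held upright. The round tray centre measures (404.7,274.8) in scene and is level with the TCP in y in the wrist view, which agrees with (508,302). I'll check clearance to the bottle before lowering.

Run:
```python
from h import *
C=[cam("scene"),cam("side")]
print(tri(C,[(317,312),(258.5,112)])*1e3, cast(C[0],(319,284),.11)*1e3,cast(C[1],(259,92),.11)*1e3)
```

```text
[715.4386 298.578   41.9233] [[719.6674 301.4432 110.    ]] [[714.5337 287.6161 110.    ]]
```

>>> apply_moves([
  {"claw": 0.5, "linear": [0, 0, -0.4], "turn": [0, 0, 0]},
  {"claw": 0.5, "linear": [0, 0, -0.9], "turn": [0, 0, 0]},
  {"claw": 0.5, "linear": [0, 0, -0.9], "turn": [0, 0, 0]},
  {"claw": 0.5, "linear": [0, 0, -0.9], "turn": [0, 0, 0]},
  {"claw": 0.5, "linear": [0, 0, -0.6], "turn": [0, 0, 0]},
  {"claw": 0.5, "linear": [0, 0, -0.3], "turn": [0, 0, 0]},
  {"claw": 0.5, "linear": [0, 0, -0.15], "turn": [0, 0, 0]},
  {"claw": 0.5, "linear": [0, 0, 0], "turn": [0, 0, 0]},
  {"claw": 0.5, "linear": [0, 0, 0], "turn": [0, 0, 0]},
])

```text
time_s: 27.25
eef_pos: [0.5407, 0.3018, 0.0281]
orientation: [-0.015, 3.14, 0.001]
force: [0.1, 0.1, -0.4]
width: 0.0509
grasp_force: 42.0
```

>>> apply_moves([
  {"claw": 0.5, "linear": [0, 0, -0.15], "turn": [0, 0, 0]},
  {"claw": 0.5, "linear": [0, 0, -0.05], "turn": [0, 0, 0]},
  {"claw": 0.5, "linear": [0, 0, 0], "turn": [0, 0, 0]},
  {"claw": 0.5, "linear": [0, 0, -0.03], "turn": [0, 0, 0]},
  {"claw": 0.5, "linear": [0, 0, 0], "turn": [0, 0, 0]},
])

```text
time_s: 27.75
eef_pos: [0.5402, 0.3017, 0.0186]
orientation: [-0.015, 3.141, 0.0]
force: [-4.8, -2.4, 7.2]
width: 0.051
grasp_force: 42.6
```

>>> apply_moves([
  {"claw": 0, "linear": [0, 0, 0], "turn": [0, 0, 0]},
  {"claw": -1, "linear": [0, 0, 0], "turn": [0, 0, 0]},
  {"claw": -1, "linear": [0, 0, 0], "turn": [0, 0, 0]},
  {"claw": -1, "linear": [0, 0, 0], "turn": [0, 0, 0]},
  {"claw": -1, "linear": [0, 0, 0.4], "turn": [0, 0, 0]},
  {"claw": -1, "linear": [0, 0, 0.9], "turn": [0, 0, 0]},
  {"claw": -1, "linear": [0, 0, 0.9], "turn": [0, 0, 0]},
  {"claw": -1, "linear": [0, 0, 0.9], "turn": [0, 0, 0]},
  {"claw": -1, "linear": [0, 0, 0.9], "turn": [0, 0, 0]},
])

```text
time_s: 28.65
eef_pos: [0.5399, 0.3015, 0.1806]
orientation: [-0.015, 3.141, 0.001]
force: [1.0, 0.0, -0.2]
width: 0.0852
grasp_force: 0.0
```

>>> apply_moves([
  {"claw": -1, "linear": [-0.2, -0.5, 0], "turn": [0, 0, 0]},
  {"claw": -1, "linear": [-0.3, -0.85, 0], "turn": [0, 0, 0]},
  {"claw": -1, "linear": [-0.3, -0.85, 0], "turn": [0, 0, 0]},
  {"claw": -1, "linear": [-0.3, -0.85, 0], "turn": [0, 0, 0]},
  {"claw": -1, "linear": [-0.3, -0.85, 0], "turn": [0, 0, 0]},
  {"claw": -1, "linear": [-0.3, -0.85, 0], "turn": [0, 0, 0]},
  {"claw": -1, "linear": [-0.3, -0.85, 0], "turn": [0, 0, 0]},
  {"claw": -1, "linear": [-0.3, -0.85, 0], "turn": [0, 0, 0]},
  {"claw": -1, "linear": [-0.35, -0.85, 0], "turn": [0, 0, 0]},
  {"claw": -1, "linear": [0, 0, 0], "turn": [0, 0, 0]},
  {"claw": -1, "linear": [0, 0, 0], "turn": [0, 0, 0]},
])

```text
time_s: 29.75
eef_pos: [0.4341, 0.0092, 0.1789]
orientation: [-0.012, 3.14, 0.0]
force: [0.0, -0.3, -1.1]
width: 0.0848
grasp_force: 0.0
```

Run:
```python
from h import *
f,c,s=wr("w11")
q=shape(f,"amber",px(c,(.434,.009,.04)),40);print(cv2.boundingRect(q),cast(c,cen(q),.03)*1e3)
g=[manip.grab_frame(n) for n in("scene","side")];C=[cam("scene"),cam("side")]
for k,P in (("jar",(.5405,.3015,.03)),("short",(.434,.009,.03))):
    try:
        q=[shape(gg,"amber",px(cc,P),30) for gg,cc in zip(g,C)];print(k,[cv2.boundingRect(x) for x in q],tri(C,[cen(x) for x in q])*1e3)
    except Exception as e: print(k,e)
```

```text
t 29.8 pos [0.4341 0.0092 0.1789] moved [ 0.0002  0.0006 -0.0003] w 0.08481107982654235
closing deg 90.44741456403099 tilt [ 0.0017  0.0001 -1.    ]
(246, 169, 24, 32) [[436.2664  10.2127  30.    ]]
jar min() iterable argument is empty
short [(321, 164, 12, 24), (175, 186, 13, 23)] [433.7195   8.5709  27.478 ]
```

>>> apply_moves([
  {"claw": -1, "linear": [0, 0, -0.4], "turn": [0, 0, 0]},
  {"claw": -1, "linear": [0, 0, -0.9], "turn": [0, 0, 0]},
  {"claw": -1, "linear": [0, 0, -0.9], "turn": [0, 0, 0]},
  {"claw": -1, "linear": [0, 0, -0.9], "turn": [0, 0, 0]},
  {"claw": -1, "linear": [0, 0, -0.6], "turn": [0, 0, 0]},
  {"claw": -1, "linear": [0, 0, -0.35], "turn": [0, 0, 0]},
  {"claw": -1, "linear": [0, 0, -0.1], "turn": [0, 0, 0]},
  {"claw": 0, "linear": [0, 0, 0], "turn": [0, 0, 0]},
  {"claw": 0.9, "linear": [0, 0, 0], "turn": [0, 0, 0]},
  {"claw": 0.9, "linear": [0, 0, 0], "turn": [0, 0, 0]},
  {"claw": 0.9, "linear": [0, 0, 0], "turn": [0, 0, 0]},
  {"claw": 0.9, "linear": [0, 0, 0], "turn": [0, 0, 0]},
], newtons=25)

```text
time_s: 31.1
eef_pos: [0.4345, 0.0096, 0.0124]
orientation: [-0.015, 3.14, 0.0]
force: [-0.5, 0.4, 7.2]
width: 0.0231
grasp_force: 24.8
```

>>> apply_moves([
  {"claw": 0.9, "linear": [0, 0, 0.4], "turn": [0, 0, 0]},
  {"claw": 0.9, "linear": [0, 0, 0.9], "turn": [0, 0, 0]},
  {"claw": 0.9, "linear": [0, 0, 0.9], "turn": [0, 0, 0]},
  {"claw": 0.9, "linear": [0, 0, 0.9], "turn": [0, 0, 0]},
  {"claw": 0.9, "linear": [0, 0, 0.8], "turn": [0, 0, 0]},
  {"claw": 0.9, "linear": [0, 0, 0], "turn": [0, 0, 0]},
])

```text
time_s: 31.7
eef_pos: [0.4355, 0.0095, 0.1724]
orientation: [-0.015, 3.135, -0.001]
force: [0.5, 0.8, -0.5]
width: 0.0231
grasp_force: 24.6
```

Run:
```python
from h import *
g=[manip.grab_frame(n) for n in("scene","side")];C=[cam("scene"),cam("side")]
s=manip.read_state()
for k,P in (("jar",(.5405,.3015,.03)),("held",s["eef_pos"]+[0,0,.005])):
  for gg,cc in zip(g,C):
    p=px(cc,P)
    try: q=shape(gg,"amber",p,30);print(k,p,cv2.boundingRect(q),cast(cc,cen(q),P[2])*1e3)
    except Exception as e:
        print(k,p,e,cv2.cvtColor(gg,cv2.COLOR_RGB2HSV)[p[1]-14:p[1]+16:4,p[0]])
```

```text
jar (393, 272) min() iterable argument is empty [[ 89  92 139]
 [ 89  92 139]
 [ 89  92 139]
 [ 89  92 139]
 [ 86  38  93]
 [ 86  41  93]
 [ 12  52  99]
 [ 13  54  99]]
jar (199, 124) (190, 114, 18, 23) [[537.3014 301.084   30.    ]]
held (333, 116) (327, 97, 11, 27) [[417.4468 -13.478  173.0152]]
held (172, 141) (166, 128, 13, 24) [[433.1154  15.6044 173.0152]]
```

The jar stands in the round tray at (538,301). Its scene mask failed only because of low saturation in glare. Next I'm taking the short vial there.

>>> apply_moves([
  {"claw": 0.9, "linear": [0.1, 0.5, 0], "turn": [0, 0, 0]},
  {"claw": 0.9, "linear": [0.1, 0.85, 0], "turn": [0, 0, 0]},
  {"claw": 0.9, "linear": [0.1, 0.85, 0], "turn": [0, 0, 0]},
  {"claw": 0.9, "linear": [0.1, 0.85, 0], "turn": [0, 0, 0]},
  {"claw": 0.9, "linear": [0.1, 0.85, 0], "turn": [0, 0, 0]},
  {"claw": 0.9, "linear": [0.1, 0.85, 0], "turn": [0, 0, 0]},
  {"claw": 0.9, "linear": [0.1, 0.85, 0], "turn": [0, 0, 0]},
  {"claw": 0.9, "linear": [0.1, 0.85, 0], "turn": [0, 0, 0]},
  {"claw": 0.9, "linear": [0.15, 0.85, 0], "turn": [0, 0, 0]},
  {"claw": 0.9, "linear": [0, 0, 0], "turn": [0, 0, 0]},
  {"claw": 0.9, "linear": [0, 0, 0], "turn": [0, 0, 0]},
])

```text
time_s: 32.9
eef_pos: [0.4714, 0.3017, 0.1659]
orientation: [0.017, -3.139, 0.002]
force: [-0.4, -1.0, -0.4]
width: 0.0235
grasp_force: 24.7
```

>>> apply_moves([
  {"claw": 0.9, "linear": [0, 0, -0.4], "turn": [0, 0, 0]},
  {"claw": 0.9, "linear": [0, 0, -0.9], "turn": [0, 0, 0]},
  {"claw": 0.9, "linear": [0, 0, -0.9], "turn": [0, 0, 0]},
  {"claw": 0.9, "linear": [0, 0, -0.8], "turn": [0, 0, 0]},
  {"claw": 0.9, "linear": [0, 0, -0.4], "turn": [0, 0, 0]},
  {"claw": 0.9, "linear": [0, 0, -0.2], "turn": [0, 0, 0]},
  {"claw": 0.9, "linear": [0, 0, 0], "turn": [0, 0, 0]},
  {"claw": 0.9, "linear": [0, 0, 0], "turn": [0, 0, 0]},
])

```text
time_s: 33.7
eef_pos: [0.4727, 0.3018, 0.025]
orientation: [-0.015, 3.14, 0.001]
force: [0.7, 0.2, 0.5]
width: 0.023
grasp_force: 24.7
```

>>> apply_moves([
  {"claw": 0.9, "linear": [0, 0, -0.15], "turn": [0, 0, 0]},
  {"claw": 0.9, "linear": [0, 0, -0.06], "turn": [0, 0, 0]},
  {"claw": 0.9, "linear": [0, 0, 0], "turn": [0, 0, 0]},
  {"claw": 0.9, "linear": [0, 0, -0.02], "turn": [0, 0, 0]},
  {"claw": 0.9, "linear": [0, 0, 0], "turn": [0, 0, 0]},
])

```text
time_s: 34.2
eef_pos: [0.4727, 0.302, 0.0162]
orientation: [-0.015, 3.14, 0.001]
force: [-3.4, -4.2, 14.5]
width: 0.0238
grasp_force: 26.2
```

Contact. Next: release, lift, and back away so the cameras see everything.

>>> apply_moves([
  {"claw": 0.9, "linear": [0, 0, 0.03], "turn": [0, 0, 0]},
  {"claw": 0.3, "linear": [0, 0, 0], "turn": [0, 0, 0]},
  {"claw": -0.2, "linear": [0, 0, 0], "turn": [0, 0, 0]},
  {"claw": -0.2, "linear": [0, 0, 0], "turn": [0, 0, 0]},
  {"claw": -0.2, "linear": [0, 0, 0], "turn": [0, 0, 0]},
  {"claw": -0.2, "linear": [0, 0, 0.3], "turn": [0, 0, 0]},
  {"claw": -0.2, "linear": [0, 0, 0.8], "turn": [0, 0, 0]},
  {"claw": -0.2, "linear": [0, 0, 0.9], "turn": [0, 0, 0]},
  {"claw": -0.2, "linear": [0, 0, 0.9], "turn": [0, 0, 0]},
  {"claw": -0.2, "linear": [0, 0, 0.9], "turn": [0, 0, 0]},
  {"claw": -0.2, "linear": [0, 0, 0.9], "turn": [0, 0, 0]},
  {"claw": -0.2, "linear": [-0.3, 0.6, 0], "turn": [0, 0, 0]},
])

```text
time_s: 35.4
eef_pos: [0.462, 0.3252, 0.2104]
orientation: [-0.011, 3.135, 0.006]
force: [0.3, 0.4, -0.5]
width: 0.0517
grasp_force: 0.0
```

>>> apply_moves([
  {"claw": -0.2, "linear": [-0.4, 0.8, 0], "turn": [0, 0, 0]},
  {"claw": -0.2, "linear": [-0.4, 0.8, 0], "turn": [0, 0, 0]},
  {"claw": -0.2, "linear": [-0.4, 0.8, 0], "turn": [0, 0, 0]},
  {"claw": -0.2, "linear": [-0.4, 0.8, 0], "turn": [0, 0, 0]},
  {"claw": -0.2, "linear": [-0.4, 0.8, 0], "turn": [0, 0, 0]},
  {"claw": -0.2, "linear": [-0.4, 0.8, 0], "turn": [0, 0, 0]},
  {"claw": -0.2, "linear": [0, 0, 0], "turn": [0, 0, 0]},
  {"claw": -0.2, "linear": [0, 0, 0], "turn": [0, 0, 0]},
])

```text
time_s: 36.2
eef_pos: [0.3637, 0.5178, 0.2042]
orientation: [-0.017, 3.141, -0.0]
force: [0.6, -1.0, 0.8]
width: 0.051
grasp_force: 0.0
```

Run:
```python
from h import *
g=[manip.grab_frame(n) for n in("scene","side")]
A=cv2.resize(g[0][100:350,120:470],(490,350));B=cv2.resize(g[1][70:340,130:440],(490,427))
im=np.zeros((600,800,3),np.uint8);A=cv2.resize(g[0][100:350,120:470],(420,300));B=cv2.resize(g[1][80:340,130:430],(346,300))
C=cv2.resize(g[0][225:310,350:460],(388,300));D=cv2.resize(g[0][100:170,200:300],(412,288))
im[:300,:420]=A;im[:300,430:776]=B;im[300:600,:388]=C;im[305:593,388:800]=D
cv2.imwrite("pics/fin.png",im[:,:,::-1])
CC=[cam("scene"),cam("side")]
for k,kd,a,b in (("meter","blue",(148,156),(371,276)),("blue","blue",(290,250),(256,134))):
    q=[shape(gg,kd,p,60) for gg,p in zip(g,(a,b))];print(k,tri(CC,[cen(x) for x in q])*1e3)
s=manip.read_state();print(s["eef_pos"],s["time_s"])
```

```text
meter [ 726.9665 -313.1356   13.3201]
blue [666.6279 172.7715  50.6055]
[0.3644 0.517  0.2042] 36.3
```

View pics/fin.png

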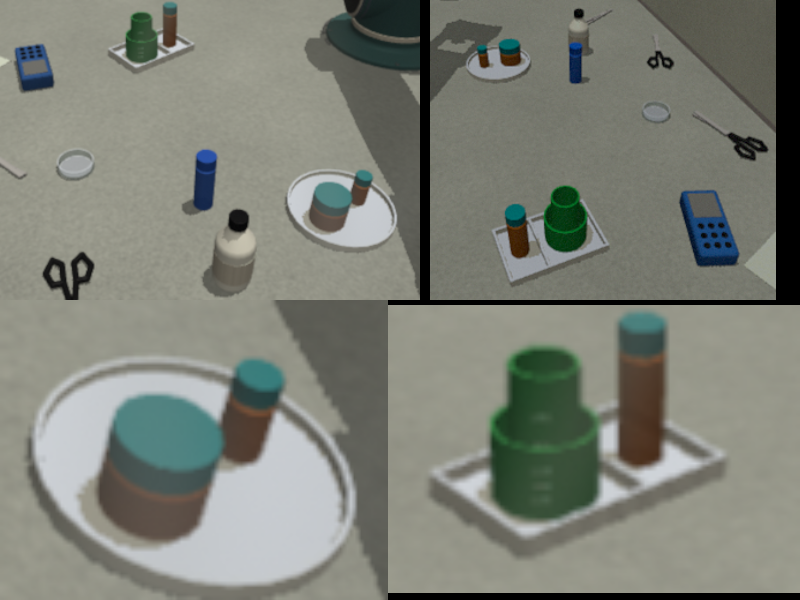

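The final views show the beakers nested upright in the large compartment (scene crop (142,38)) and the tall vial upright in the small one (170,25). The jar and short vial stand side by side in the round tray at (330,207) and (361,188). The meter and the blue decoy measure unmoved, and the petri dish and bottle look unmoved.

```bash
python3 -c "
from plant import manip
print(manip.close_job())"
```

```text
the job is handed in; nothing more can be done
None
```

Both kits are made up and handed in at about 36 s, with every item upright and released in its place, and the meter, petri dish and reagent bottle left where they were.

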